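# Count three caps into the counting tray and return the rest

### The job

Count off three of the five black screw caps on the counting tray's deck: slide them, without picking them up, into the trough so that they lie flat in it, and shut the steel lid over them until it is level with the deck. Then sweep the two caps left over across the shut lid and off the lip into the cardboard stock box. Leave the jar, the marker and the label roll beside the tray where they are.

Things in the scene. Friction and masses are not known exactly. Their poses are not given: they have to be found in the camera images.
- tray: white plastic counting tray, fixed, 168 x 258 mm (x, y). Origin on the table under the middle of the edge where deck and trough meet; x along that edge, y from deck over trough to stock box. Parts along y: deck -180 to 0 mm, trough 0 to 48, hinge bar 48 to 58 (top at 35.5 mm), then a sloping return lip. The side walls (inner faces x = -78, 78 mm) and back wall rise only 5 mm above the deck
- deck_center (a point): middle of the deck's flat top, 36 mm above the table; the deck is 156 mm (tray x) by 180 mm (tray y)
- trough_center (a point): middle of the trough's floor, 15 mm above the table and 21 mm below the deck; the trough is 48 mm across (tray y) and 156 mm long (tray x) and takes three caps side by side, no fourth. A cap not pushed right clear of the deck's edge can hang on it, tilted, and then keeps the lid from shutting
- lip_end (a point): middle of the return lip's lower end, at the tray's y = 72 mm, 29 mm above the table, over the stock box
- lid (a joint): hinge of the trough's lid, a steel flap 153 x 46 x 4 mm on the trough's stock-box side. 0 = shut, top level with the deck, a bridge over the trough; 1.57 = upright; starts at 1.6 to 1.95, leaning over the stock box, a wall between deck and box. Stiff: it stays where it is left and must be pushed all the way down (about 1 N at its free edge)
- lid_hinge (a point): middle of the lid's hinge axis (parallel to the tray's x), 33.7 mm above the table at the tray's y = 48 mm
- lid_edge (a point): middle of the lid's free long edge, 46 mm from the hinge axis, half-way through its 4 mm thickness
- stock_box: shallow open cardboard stock box under the tray's lip, fixed: 158 x 100 mm (x, y), 24 mm high, walls and floor 4 mm; origin under its middle, axes parallel to the tray's. Three more caps of the same kind already lie in its far half
- jar_by: bystander: amber jar with black lid, 68 mm across, 78 mm high; origin under its middle
- marker_by: bystander: marker pen 134 mm long, 14 mm thick, lying along its y; origin under its middle
- label_by: bystander: roll of stickers lying flat, 66 mm across, 30 mm high; origin under its middle
- cap_1_center (a point): centre (half-way up) of a loose black screw cap on the deck, a flat disc 40 mm across and 14 mm high, about 20 g, z its axis; the five caps are alike and any three may be counted
- cap_2_center (a point): centre (half-way up) of another loose black screw cap on the deck, a flat disc 40 mm across and 14 mm high, about 20 g, z its axis; the five caps are alike and any three may be counted
- cap_3_center (a point): centre (half-way up) of another loose black screw cap on the deck, a flat disc 40 mm across and 14 mm high, about 20 g, z its axis; the five caps are alike and any three may be counted
- cap_4_center (a point): centre (half-way up) of another loose black screw cap on the deck, a flat disc 40 mm across and 14 mm high, about 20 g, z its axis; the five caps are alike and any three may be counted
- cap_5_center (a point): centre (half-way up) of another loose black screw cap on the deck, a flat disc 40 mm across and 14 mm high, about 20 g, z its axis; the five caps are alike and any three may be counted
Things that resemble listed ones, but are neither listed nor needed, are in the scene too. What is shaped like the part that bears cap_2_center but yellow is not meant.

How it is judged:
By the outcome, as a careful person would: the job done as asked, in the order asked, and still so for the second after the job is handed in, with the robot touching nothing.
It also fails if it takes over 61 s, if anything falls off the work surface, if the arm or the gripper's body presses on something with over 40 N, if the wrist force passes 120 N, or if a joint passes its speed limit or range.

### The arm

A 6-joint arm with a two-finger parallel gripper is mounted at the origin on the work surface; the furniture and walls round the work are solid. World frame = base frame: x ahead of the robot, y to its left, z up, the work surface at z = 0. Lengths are in m, angles in rad, forces in N, time in s.
With the tool pointing down it reaches from about 0.25 to 0.725 m from the base axis. Payload 4 kg.
Tool frame: the origin (TCP) lies midway between the tips of the shut fingers; the grasp point (between the pads) lies 19 mm behind it; z points along the fingers, y is the line along which they close (so a half turn about z gives the same grasp; the last joint's range is limited). The gripper opens to 85 mm and grips with 20 to 120 N. Pads are 22 mm wide; open, the fingers measure 114 mm over their backs; the gripper's body (76 mm by 85 mm) begins 54 mm behind the grasp point. The pads swing forward as they close: fully open they stand 13 mm farther back than shut.
Start: joints at [-1.114, 0.241, 0.005, 1.335, 0, 1.571], TCP at [0.221, -0.449, 0.231] pointing down, gripper open.
Joint ranges: [-2.72, 2.72], [-1.05, 1.87], [-1.09, 1.28], [-1.99, 2.15], [-1.42, 1.44], [-3.14, 3.14]. Speed limits (rad/s): [2.79, 2.79, 3.14, 3.14, 3.14, 3.14].

### API

Orientations are given as a unit quaternion [x, y, z, w].
In Python, from workcell import bot gives the robot as it stands. The module is installed in compiled form; this text tells all that it offers.
- The arm moves only by the tool drive_tool, never from a script. Its arguments are lists of equal length, an entry for each row: "slide": the shift along the tool's x, y, z scaled (see below), a list of three; "rotation": the turn, a rotation vector about the tool's x, y, z scaled (see below), a list of three. A call has exactly 8 rows; each row is the pose to reach, as a shift and turn from the pose commanded when the call began, along the tool's axes at that moment; what a row does not reach only later rows make up. The controller multiplies each number of a shift by 250 mm and each number of a turn by 0.5 rad. A row lasts 1/8 s, in which the tool goes at most 62.5 mm and 10.7 degrees, less where a joint would pass 70% of its speed; a pose out of reach is approached as far as the arm can. A call with a number of a shift or a turn outside -1 to 1 is refused whole. A call with a gripper value outside its range is refused whole. "gripper" is the opening, from 0 (shut) to 1 (fully open), set as the call begins (left out, the last holds). The fingers move at their own pace and stop on an object; the grip force is fixed at half the most. Time passes only in rows, so rows that repeat a pose let the fingers close, or fill a call up. It gives the time, the measured TCP pose, the force, the opening and the grip force at its end, in the units of the state.
- bot.get_obs(): the state, without advancing time (a new reading comes with each control period).
- bot.camera(name): name is "side" or "top"; returns a dict with "image" (480x640x3 uint8, red, green, blue), "z_map" (480x640 float32, m along the optical axis (not along the pixel's ray), 0 where there is no reading), "camera_matrix" (3x3 intrinsics, pixels), "xyz" and "orientation" of the camera in the world. Camera axes: x right, y up, looking along -z (the intrinsics and any distortion apply to the point x, -y, -z); pixel columns grow to the right and rows downward; lengths in m; the calibration is good to about 2 mm. A picture is of the moment at which its call begins.
- bot.job_done(): hands the job in; it is judged then, once.
The state is a dict: "clock": time; "joint_pos": joint angles; "joint_vel": joint speeds; "tau": joint torques, N m; "eef_pos": TCP position; "tool_rot": TCP orientation; "ft_force": force on the tool from outside, world axes, zero at the start; "ft_torque": the same for the moment, N m; "grip_width": finger opening in m; "grasp_force": force on a finger pad.
Only numpy, scipy, OpenCV 4.12 (cv2) and the standard library are available. Lean on these libraries where they do the work, as an engineer would, in place of code of your own. Each camera call takes 0.05 s, during which the arm holds its last target. There are 200 camera calls.

## Working session

There is one attempt and no reset: what is moved stays moved. The work goes in short steps, Python scripts to look and compute and a tool call to move; the robot and the scene stay as the last step left them, time stands still between calls to the robot, and variables do not carry over. Pictures are saved under pics/ and viewed, at most 10 in all, crops included, and the job is handed in when it is done.

Besides the shell and the picture viewer there is one more tool, called after "Request:" as name(argument=value, ...) on one line, values as JSON. drive_tool: Moves the arm, as the interface text tells. Shifts and turns lie within -1 to 1; 1 stands for 250 mm of shift or 0.5 rad of turn. Its arguments: {"type":"object","properties":{"slide":{"type":"array","items":{"type":"array","items":{"type":"number"}}},"rotation":{"type":"array","items":{"type":"array","items":{"type":"number"}}},"gripper":{"type":"number"}},"required":["slide","rotation"]}

```bash
mkdir -p pics; cat > h.py <<'E'
import numpy as np, cv2
from scipy.spatial.transform import Rotation as R
from workcell import bot
def cam(n):
    c=bot.camera(n); c['R']=R.from_quat(c['orientation']).as_matrix() if len(np.shape(c['orientation']))==1 else np.array(c['orientation']); return c
def xyzmap(c):
    K=c['camera_matrix'];v,u=np.mgrid[:480,:640];z=c['z_map']
    p=np.stack([(u-K[0,2])/K[0,0]*z,-(v-K[1,2])/K[1,1]*z,-z],-1)
    return p@c['R'].T+np.array(c['xyz'])
def ray(c,u,v,h):
    K=c['camera_matrix'];d=c['R']@np.array([(u-K[0,2])/K[0,0],-(v-K[1,2])/K[1,1],-1]);o=np.array(c['xyz'])
    return o+d*(h-o[2])/d[2]
def save(c,n): cv2.imwrite('pics/'+n,c['image'][:,:,::-1])
E
python3 - <<'E'
from h import *
for n in('top','side'):
    c=cam(n);save(c,n+'0.png');print(n,c['xyz'],c['orientation'],c['camera_matrix'].tolist(),[k for k in c])
    np.savez('/tmp/'+n,**{k:c[k] for k in c})
print(bot.get_obs())
E
```

```text
top [0.31398207 0.0110165  1.03697616] [-0.04232729  0.05567108  0.70945195 -0.70127531] [[496.3878614661242, 0.0, 320.73364345148485], [0.0, 496.3878614661242, 241.25484395176377], [0.0, 0.0, 1.0]] ['image', 'z_map', 'camera_matrix', 'xyz', 'orientation', 'R']
side [ 0.42180333 -1.28235063  0.55580232] [ 0.5644948  -0.01266554  0.0017267   0.82533764] [[611.925383224208, 0.0, 314.36562308157056], [0.0, 611.925383224208, 243.827568993934], [0.0, 0.0, 1.0]] ['image', 'z_map', 'camera_matrix', 'xyz', 'orientation', 'R']
{'clock': 0.1, 'joint_pos': array([-1.11400548e+00,  2.41325831e-01,  3.84923456e-03,  1.33517054e+00,
        2.22989302e-05,  1.57079685e+00]), 'joint_vel': array([-0.00024724, -0.00178082,  0.00331101, -0.00123363, -0.00025867,
        0.00145988]), 'tau': array([-5.90496074e-04, -3.73138118e+01,  2.53009772e+01,  1.08145463e-02,
       -4.33527339e-05,  4.52617826e-06]), 'eef_pos': array([ 0.22029489, -0.44823212,  0.23050415]), 'tool_rot': array([ 9.74030592e-01,  2.26414551e-01, -1.98665899e-04, -9.03897864e-04]), 'ft_force': array([-0.44428145,  0.13738038,  0.51820447]), 'ft_torque': array([-0.04902995, -0.00071442, -0.01527355]), 'grasp_force': 0.0, 'grip_width': 0.08524851941099965}
```

View pics/top0.png

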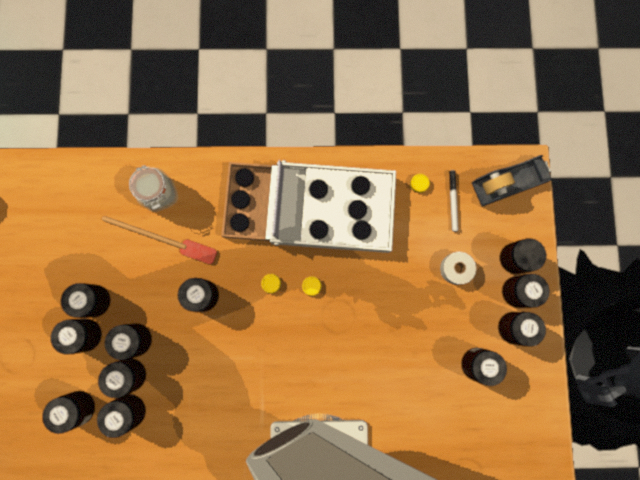

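View pics/side0.png

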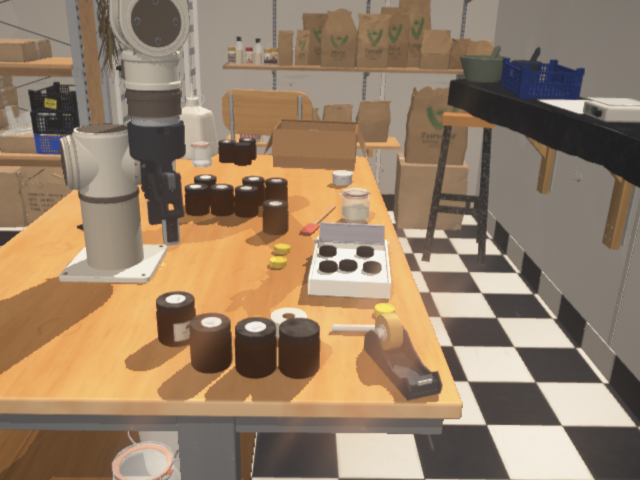

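The top view shows the tray at about (333,207) px, with its deck to the right, the stock box to the left and the lid leaning between them. There are five black caps on the deck: (318,188), (360,185), (357,209), (361,230), (318,229).
Lookalikes: stock-box caps (245,177), (240,199), (240,222); yellow caps (420,183), (270,284), (311,286); black jar lids such as (198,294) and (523,256). I choose the five black caps on the white deck.

```bash
cat >> h.py <<'E'
def caps(c,h=0.05,box=(210,140,410,260),thr=60):
    x0,y0,x1,y1=box;g=c['image'].max(2)[y0:y1,x0:x1]
    g4=cv2.resize(g,None,fx=4,fy=4,interpolation=cv2.INTER_CUBIC)
    cs,_=cv2.findContours((g4<thr).astype(np.uint8),cv2.RETR_EXTERNAL,cv2.CHAIN_APPROX_NONE);o=[]
    for k in cs:
        a=cv2.contourArea(k)/16
        if a<80: continue
        (u,v),r=cv2.minEnclosingCircle(k);m=cv2.moments(k);u,v=m['m10']/m['m00'],m['m01']/m['m00']
        u=(u+.5)/4-.5+x0;v=(v+.5)/4-.5+y0;o.append((u,v,a,r/4,ray(c,u,v,h)))
    return o
E
python3 - <<'E'
from h import *
c=dict(np.load('/tmp/top.npz'))
for o in caps(c): print(np.round(o[:4],1),np.round(o[4],4))
im=c['image'];cv2.imwrite('pics/crop.png',cv2.resize(im[140:265,205:410,::-1],None,fx=3.9,fy=3.9,interpolation=cv2.INTER_CUBIC))
P=xyzmap(c)
for u,v in [(340,207),(300,200),(285,200),(260,200),(420,250),(395,200),(278,200),(375,200)]: print(u,v,np.round(P[v,u],4))
for u in range(220,400,4): print(u,np.round(P[200,u]*1000,0)[1:],end=' ')
E
```

```text
[361.4 229.6 244.8   9.2] [ 0.4745 -0.091   0.05  ]
[318.6 229.3 241.5   9.1] [ 0.4761 -0.0046  0.05  ]
[239.1 222.3 256.7   9.6] [0.492  0.1553 0.05  ]
[357.3 209.3 240.3   9.2] [ 0.5163 -0.0836  0.05  ]
[240.1 199.2 259.4   9.7] [0.5394 0.1537 0.05  ]
[318.2 188.9 236.9   9. ] [ 0.5595 -0.0048  0.05  ]
[360.4 185.2 236.8   9. ] [ 0.5664 -0.0911  0.05  ]
[244.1 177.1 263.6   9.7] [0.5853 0.1461 0.05  ]
[368.5 141.8 290.   33.2] [ 0.6584 -0.1101  0.05  ]
[237.1 142.2 288.3  27.6] [0.6593 0.161  0.05  ]
340 207 [ 0.525  -0.0496  0.0329]
300 200 [0.545  0.0333 0.0128]
285 200 [0.5448 0.0647 0.0152]
260 200 [0.5474 0.1181 0.0056]
420 250 [ 0.4376 -0.2186  0.0017]
395 200 [ 0.5467 -0.1701 -0.0024]
278 200 [0.5351 0.0765 0.0588]
375 200 [ 0.5386 -0.1221  0.0353]
220 [204.   0.] 224 [196.  -5.] 228 [185.   7.] 232 [175.  16.] 236 [167.  16.] 240 [159.  18.] 244 [150.  17.] 248 [142.  16.] 252 [135.   7.] 256 [127.   2.] 260 [118.   6.] 264 [110.   3.] 268 [101.   5.] 272 [91. 33.] 276 [79. 80.] 280 [74. 42.] 284 [67. 13.] 288 [58. 14.] 292 [50. 13.] 296 [42. 12.] 300 [33. 13.] 304 [25. 33.] 308 [16. 37.] 312 [ 8. 34.] 316 [-0. 32.] 320 [-8. 36.] 324 [-17.  36.] 328 [-25.  35.] 332 [-33.  35.] 336 [-41.  36.] 340 [-50.  38.] 344 [-58.  34.] 348 [-66.  36.] 352 [-74.  37.] 356 [-82.  47.] 360 [-90.  46.] 364 [-99.  36.] 368 [-108.   34.] 372 [-116.   38.] 376 [-124.   36.] 380 [-132.   37.] 384 [-141.   34.] 388 [-149.   38.] 392 [-157.   39.] 396 [-172.   -3.]
```

View pics/crop.png

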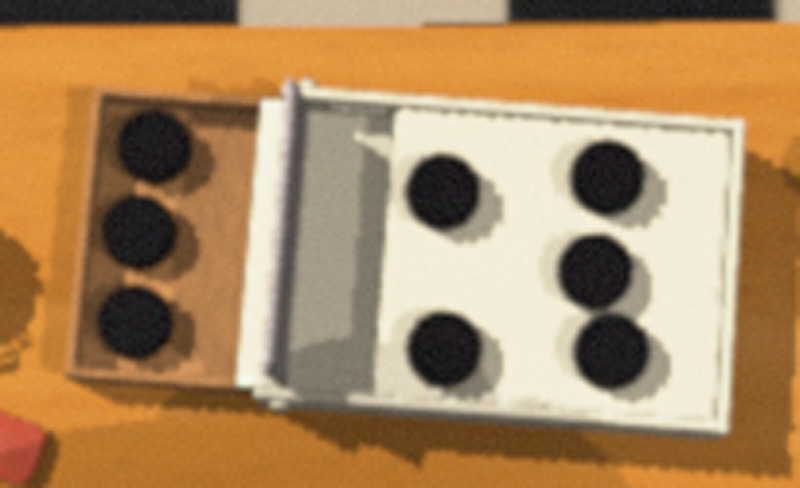

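The close crop confirms the five black caps on the white deck. The trough edge is at crop x≈385 and the lid edge at crop x≈280. Next I fit the tray pose from its edges.

```bash
python3 - <<'E'
from h import *
c=dict(np.load('/tmp/top.npz'));im=c['image'].astype(int)
S=(im.max(2)-im.min(2)).astype(np.float32)/np.maximum(im.max(2),1)
def cross(a,t,rev=False):
    i=np.where((a[:-1]-t)*(a[1:]-t)<=0)[0]
    if len(i)==0:return None
    i=i[-1] if rev else i[0]; d=a[i+1]-a[i]; return i+(t-a[i])/d if d else i
def fit(pts,name):
    pts=np.array(pts);vx,vy,x0,y0=cv2.fitLine(pts[:,:2].astype(np.float32),cv2.DIST_HUBER,0,.01,.01).ravel()
    print(name,'dir deg',np.degrees(np.arctan2(vy,vx)),'pt',x0,y0);return np.array([x0,y0]),np.array([vx,vy])
G=im.sum(2)/3.
e=[];b=[]
for v in range(175,235):
    k=cross(G[v,296:312].astype(float),170)
    if k is not None:e.append(ray(c,296+k,v,.036))
    k=cross(S[v,385:405],.35)
    if k is not None:b.append(ray(c,385+k,v,.041))
t=[];bt=[]
for u in range(312,388):
    k=cross(S[155:185,u],.35)
    if k is not None:t.append(ray(c,u,155+k,.041))
    k=cross(S[235:258,u],.35,False)
    if k is not None:bt.append(ray(c,u,235+k,.041))
E=fit(e,'edge');B=fit(b,'back');T=fit(t,'top');L=fit(bt,'bot')
print(len(e),len(b),len(t),len(bt))
for l,n in((T,'T'),(L,'L')):
  nn=np.array([-E[1][1],E[1][0]])
  # intersect with edge
  A=np.c_[E[1],-l[1]];s=np.linalg.solve(A,l[0]-E[0]);print(n,E[0]+s[0]*E[1])
# stock box wood/cardboard ends, lid
m=(c['image'].max(2)<0)
P=xyzmap(c);sel=(P[...,2]>.055)&(P[...,0]>.4)&(P[...,0]<.66)&(P[...,1]>.03)&(P[...,1]<.12)
q=P[sel];print(len(q),q.mean(0),q.max(0),q.min(0))
s=dict(np.load('/tmp/side.npz'));Q=xyzmap(s)
for lo in (.036,.05,.06,.07):
  sel=(Q[...,2]>lo)&(Q[...,2]<lo+.01)&(Q[...,0]>.46)&(Q[...,0]<.58)&(Q[...,1]>.04)&(Q[...,1]<.12)
  print(lo,sel.sum(),np.median(Q[sel],0) if sel.any() else 0)
E
```

```text
edge dir deg -4.5540414 pt 0.5090851 0.02864182
back dir deg -4.8826203 pt 0.536547 -0.16095863
top dir deg 85.03871 pt 0.6089357 -0.057295464
bot dir deg 85.31689 pt 0.43632615 -0.06676219
59 60 76 76
T [0.6156589  0.02015314]
L [0.44456246 0.0337811 ]
337 [0.53501573 0.07826207 0.07304691] [0.61217557 0.0869712  0.08299891] [0.45999583 0.06845365 0.05513655]
0.036 201 [0.52171133 0.07372678 0.04057721]
0.05 208 [0.5212207  0.07494574 0.05499878]
0.06 214 [0.52087787 0.07666568 0.06518377]
0.07 200 [0.52082221 0.07777327 0.07465373]
```

```bash
cat >> h.py <<'E'
O=np.array([.530,.027]);YAW=np.radians(-4.85)
tx=np.array([np.cos(YAW),np.sin(YAW)]);ty=np.array([-np.sin(YAW),np.cos(YAW)])
def T(p): d=np.array(p)[:2]-O; return np.array([d@tx,d@ty])*1000
def W(x,y,z): return np.r_[O+tx*x/1000+ty*y/1000,z/1000]
RT=np.c_[np.r_[ty,0],np.r_[tx,0],[0,0,-1]]
def go(x,y,z):
    o=bot.get_obs();A=R.from_quat(o['tool_rot']).as_matrix()
    print('slide',np.round(A.T@(W(x,y,z)-o['eef_pos'])/.25,3),'rot',np.round(R.from_matrix(A.T@RT).as_rotvec()/.5,3),'tcp tray',np.round(T(o['eef_pos']),1),round(o['eef_pos'][2]*1000,1))
E
python3 -c "
from h import *
go(-51,-81,110)
c=dict(np.load('/tmp/top.npz'))
for o in caps(c): print(np.round(T(o[4]),1))"
```

```text
slide [ 1.608 -0.986  0.484] rot [-3.000e-03 -2.000e-03 -2.059e+00] tcp tray [-268.4 -499.7] 230.5
[ -45.4 -122.3]
[-51. -36.]
[-48.7 124.6]
[  -4.3 -111.3]
[ -1.3 127. ]
[ 32.1 -29.2]
[  46.3 -114.6]
[ 45.  123.3]
[ 139.5 -125.7]
[117.5 144.5]
```

Request:
drive_tool(slide=[[0.1,-0.06,0.0],[0.25,-0.15,0.02],[0.4,-0.25,0.05],[0.5,-0.32,0.1],[0.6,-0.4,0.14],[0.7,-0.45,0.18],[0.8,-0.5,0.2],[0.8,-0.5,0.2]], rotation=[[0,0,-0.15],[0,0,-0.3],[0,0,-0.45],[0,0,-0.6],[0,0,-0.75],[0,0,-0.9],[0,0,-1],[0,0,-1]], gripper=0.14)

```text
clock: 1.1
eef_pos: [0.345, -0.2469, 0.1806]
tool_rot: [0.887, 0.462, -0.0, -0.001]
ft_force: [-0.0, 0.5, 0.5]
grip_width: 0.0119
grasp_force: 0.0
```

```bash
python3 -c "
from h import *
go(-51,-81,80)"
```

```text
slide [ 0.939 -0.035  0.402] rot [-4.000e-03 -1.000e-03 -1.053e+00] tcp tray [-161.2 -288.5] 180.6
```

Request:
drive_tool(slide=[[0.12,0.0,0.0],[0.3,-0.01,0.05],[0.45,-0.02,0.1],[0.6,-0.03,0.2],[0.75,-0.035,0.3],[0.88,-0.035,0.38],[0.94,-0.035,0.4],[0.94,-0.035,0.4]], rotation=[[0,0,-0.15],[0,0,-0.3],[0,0,-0.45],[0,0,-0.6],[0,0,-0.75],[0,0,-0.9],[0,0,-1],[0,0,-1]])

```text
clock: 2.1
eef_pos: [0.4733, -0.0514, 0.0813]
tool_rot: [0.746, 0.666, -0.0, 0.0]
ft_force: [-1.5, 0.2, -0.2]
grip_width: 0.0124
grasp_force: 0.0
```

```bash
python3 -c "
from h import *
go(-51,-81,39.5)"
```

```text
slide [ 0.008 -0.005  0.167] rot [-0.001  0.001 -0.058] tcp tray [-49.9 -82.9] 81.3
```

Request:
drive_tool(slide=[[0.0,-0.005,0.09],[0.01,-0.005,0.165],[0.06,-0.005,0.165],[0.11,-0.005,0.165],[0.16,-0.005,0.165],[0.21,-0.005,0.165],[0.26,-0.005,0.165],[0.31,-0.005,0.165]], rotation=[[0,0,-0.058],[0,0,-0.058],[0,0,-0.058],[0,0,-0.058],[0,0,-0.058],[0,0,-0.058],[0,0,-0.058],[0,0,-0.058]])

```text
clock: 3.1
eef_pos: [0.4808, 0.0269, 0.0402]
tool_rot: [0.736, 0.677, 0.0, 0.0]
ft_force: [-0.2, -0.5, 0.7]
grip_width: 0.0119
grasp_force: 0.1
```

```bash
python3 -c "
from h import *
go(20,-65,75)
c=cam('top');save(c,'t1.png')
for o in caps(c,thr=60): print(np.round(o[:4],1),np.round(T(o[4]),1))
cv2.imwrite('pics/c1.png',cv2.resize(c['image'][140:265,205:410,::-1],None,fx=3.9,fy=3.9))
"
```

```text
slide [-0.243  0.276 -0.139] rot [0. 0. 0.] tcp tray [-49.   -4.2] 40.2
[361.  229.7 260.3   9.4] [ -45.5 -121.5]
[239.1 222.2 263.8   9.8] [-48.6 124.5]
[357.3 209.3 243.4   9.2] [  -4.3 -111.3]
[240.2 199.3 271.9   9.8] [ -1.5 126.8]
[360.4 185.2 238.8   9. ] [  46.2 -114.6]
[244.1 177.2 269.5   9.7] [ 44.9 123.3]
[368.4 141.8 291.8  33.3] [ 139.5 -125.6]
[233.1 142.2 246.8  23.8] [116.8 152.8]
```

View pics/c1.png

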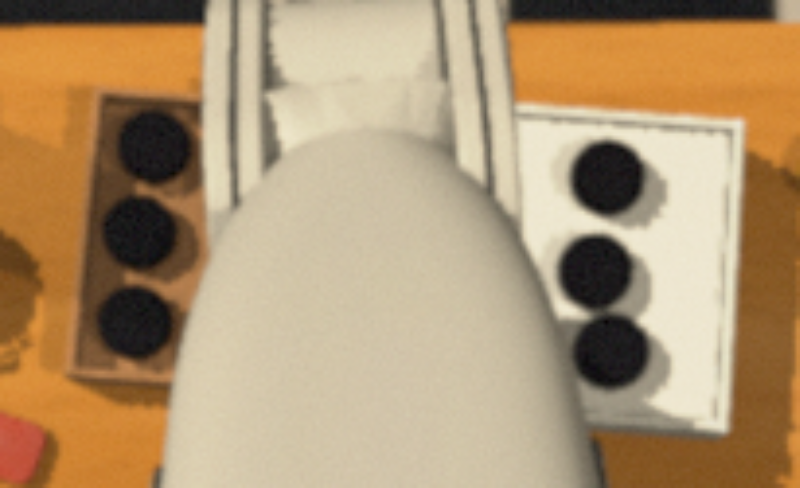

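Request:
drive_tool(slide=[[-0.04,0.0,-0.1],[-0.15,0.1,-0.14],[-0.25,0.22,-0.14],[-0.255,0.324,-0.14],[-0.255,0.324,-0.1],[-0.255,0.324,0.0],[-0.22,0.324,0.0],[-0.205,0.324,0.0]], rotation=[[0,0,0],[0,0,0],[0,0,0],[0,0,0],[0,0,0],[0,0,0],[0,0,0],[0,0,0]], gripper=0.235)

```text
clock: 4.15
eef_pos: [0.556, -0.0308, 0.0399]
tool_rot: [0.736, 0.677, -0.0, -0.001]
ft_force: [0.1, 0.3, 0.3]
grip_width: 0.0202
grasp_force: 0.0
```

```bash
python3 -c "
from h import *
go(43,-4,40)"
```

```text
slide [ 0.206  0.049 -0.   ] rot [-0.003 -0.001  0.002] tcp tray [ 30.8 -55.4] 39.9
```

Request:
drive_tool(slide=[[0.035,0.01,0.0],[0.07,0.02,0.0],[0.105,0.03,0.0],[0.14,0.04,0.0],[0.175,0.047,0.0],[0.208,0.05,0.0],[0.208,0.05,0.0],[0.19,0.05,-0.12]], rotation=[[0,0,0],[0,0,0],[0,0,0],[0,0,0],[0,0,0],[0,0,0],[0,0,0],[0,0,0]])

```text
clock: 5.15
eef_pos: [0.571, 0.0144, 0.0678]
tool_rot: [0.736, 0.677, -0.002, -0.002]
ft_force: [-0.1, -0.3, 0.5]
grip_width: 0.0202
grasp_force: 0.0
```

```bash
python3 -c "
from h import *
go(-2,-150,75)
c=cam('side')
cv2.imwrite('pics/s2.png',cv2.resize(c['image'][200:310,290:410,::-1],None,fx=5,fy=5,interpolation=cv2.INTER_CUBIC))
"
```

```text
slide [-0.564 -0.176 -0.027] rot [-0.013  0.001  0.001] tcp tray [41.9 -9.1] 67.8
```

View pics/s2.png

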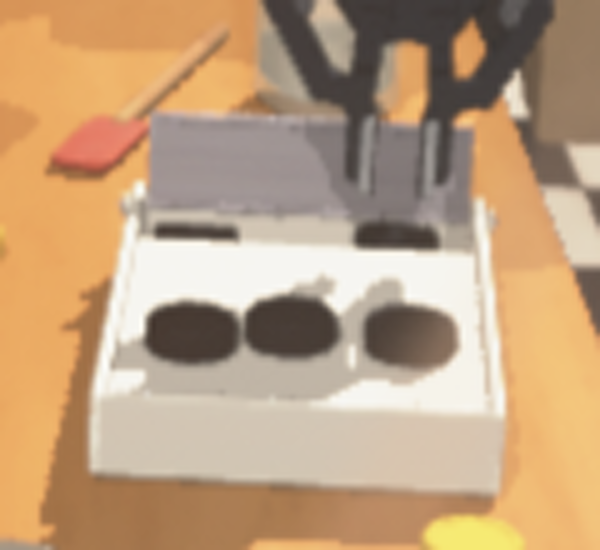

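Request:
drive_tool(slide=[[-0.1,-0.03,-0.03],[-0.25,-0.08,-0.03],[-0.4,-0.13,-0.03],[-0.52,-0.176,-0.03],[-0.57,-0.176,-0.03],[-0.57,-0.176,-0.02],[-0.57,-0.176,0.0],[-0.57,-0.176,0.0]], rotation=[[0,0,0],[0,0,0],[0,0,0],[0,0,0],[0,0,0],[0,0,0],[0,0,0],[0,0,0]], gripper=0.1)

```text
clock: 6.2
eef_pos: [0.5175, -0.1229, 0.0693]
tool_rot: [0.736, 0.677, -0.0, -0.001]
ft_force: [0.3, 0.6, 0.0]
grip_width: 0.0088
grasp_force: 0.0
```

```bash
python3 -c "
from h import *
go(-3,-140,40)
c=cam('top')
for o in caps(c): print(np.round(o[:4],1),np.round(T(o[4]),1))
cv2.imwrite('pics/c3.png',cv2.resize(c['image'][140:265,205:410,::-1],None,fx=3.9,fy=3.9,interpolation=cv2.INTER_CUBIC))
"
```

```text
slide [ 0.042 -0.013  0.117] rot [-0.003 -0.001  0.003] tcp tray [   0.2 -150.4] 69.3
[357.4 228.3 107.8   8.9] [ -43.3 -113.9]
[291.2 228.2 267.1   9.6] [-53.   19.2]
[239.1 222.3 265.5   9.8] [-48.7 124.7]
[357.3 209.3 248.8   9.3] [  -4.2 -111.4]
[240.1 199.2 267.5   9.9] [ -1.3 127.1]
[362.  186.1 296.   12.5] [  44.6 -118. ]
[295.1 183.8 253.    9.5] [39.1 18.6]
[244.1 176.9 279.9  10.2] [ 45.5 123.3]
[358.  141.9 207.4  23. ] [ 137.6 -104.1]
[237.  142.3 296.9  27.6] [117.3 144.7]
```

View pics/c3.png

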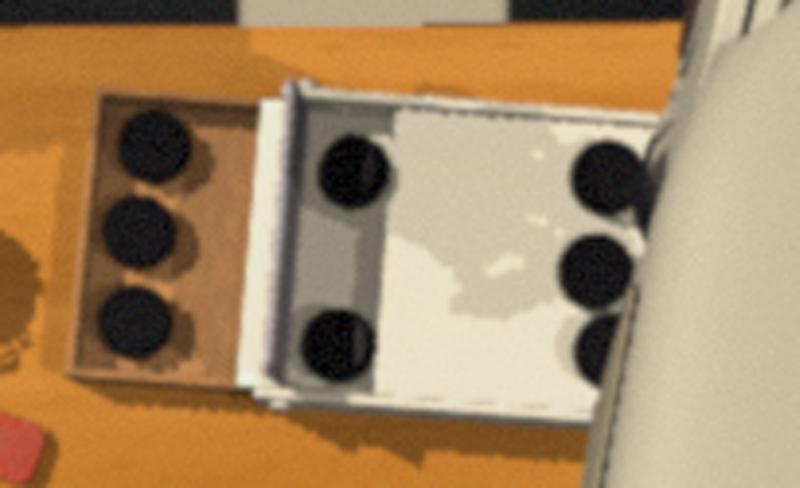

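The picture shows both counted caps inside the trough, at crop (340,345) and (354,172), just clear of the deck edge. The slot between them is free. Next I push the middle cap.

Request:
drive_tool(slide=[[0.0,-0.015,0.06],[0.0,-0.016,0.117],[0.06,-0.016,0.117],[0.1,-0.017,0.117],[0.15,-0.018,0.117],[0.2,-0.02,0.117],[0.25,-0.022,0.117],[0.3,-0.024,0.117]], rotation=[[0,0,0],[0,0,0],[0,0,0],[0,0,0],[0,0,0],[0,0,0],[0,0,0],[0,0,0]])

```text
clock: 7.25
eef_pos: [0.5181, -0.0479, 0.041]
tool_rot: [0.736, 0.676, 0.0, 0.0]
ft_force: [-0.1, 0.6, -0.0]
grip_width: 0.0086
grasp_force: 0.2
```

Request:
drive_tool(slide=[[0.05,0.0,0.0],[0.1,0.0,0.0],[0.15,0.0,0.0],[0.2,0.0,0.0],[0.25,0.0,0.0],[0.29,0.0,0.0],[0.29,0.0,0.0],[0.29,0.0,0.0]], rotation=[[0,0,0],[0,0,0],[0,0,0],[0,0,0],[0,0,0],[0,0,0],[0,0,0],[0,0,0]])

```text
clock: 8.25
eef_pos: [0.5241, 0.0234, 0.0408]
tool_rot: [0.737, 0.676, -0.0, 0.0]
ft_force: [0.7, -1.1, -0.0]
grip_width: 0.009
grasp_force: 0.0
```

```bash
python3 -c "
from h import *
go(-3,-4,110);print(bot.get_obs()['ft_force'])"
```

```text
slide [ 0.     0.01  -0.277] rot [-0.     0.    -0.001] tcp tray [-5.6 -4.1] 40.8
[ 0.72376461 -1.05119624 -0.04534569]
```

Request:
drive_tool(slide=[[-0.02,0.0,-0.12],[-0.02,0.02,-0.28],[0.0,0.02,-0.34],[0.15,0.02,-0.34],[0.3,0.02,-0.34],[0.4,0.02,-0.34],[0.4,0.02,-0.34],[0.4,0.02,-0.34]], rotation=[[0,0,0],[0,0,0],[0,0,0],[0,0,0],[0,0,0],[0,0,0],[0,0,0],[0,0,0]], gripper=0)

```text
clock: 9.25
eef_pos: [0.537, 0.1222, 0.1251]
tool_rot: [0.737, 0.676, -0.001, -0.0]
ft_force: [0.1, -0.1, 0.4]
grip_width: -0.0002
grasp_force: 0.0
```

```bash
python3 -c "
from h import *
go(0,80,65)
c=cam('side');Q=xyzmap(c)
a=c['image'][200:310,290:410,::-1]
cv2.imwrite('pics/s4.png',cv2.resize(a,None,fx=5,fy=5,interpolation=cv2.INTER_CUBIC))
t=Q-np.r_[O,0];X=t[...,:2]@tx*1000;Y=t[...,:2]@ty*1000;Z=t[...,2]*1000
dark=c['image'].max(2)<90
for lo,hi in((-75,-30),(-28,18),(20,62)):
  m=dark&(X>lo)&(X<hi)&(Y>-2)&(Y<50)&(Z>10)&(Z<60);print(m.sum(),np.round(np.percentile(Z[m],[5,50,95]),1),np.round(np.percentile(Y[m],[5,50,95]),1))
m=(abs(X)<60)&(Z>40)&(Y>35)&(Y<75)&(Z<82)&~((abs(X)<30));p=np.polyfit(Z[m],Y[m],1);print('lid',p,m.sum(),'angle',np.pi/2+np.arctan(p[0]))
"
```

```text
slide [-0.061  0.005  0.241] rot [-0.003  0.002 -0.001] tcp tray [-1.1 95.4] 125.1
20 [35.  37.8 40.3] [0.7 6.5 9.7]
20 [35.9 38.2 40.6] [ 1.1  4.3 10.6]
51 [37.4 40.8 45.3] [-0.8  5.4 11.3]
lid [ 0.10715701 41.24002523] 441 angle 1.6775459893911928
```

View pics/s4.png

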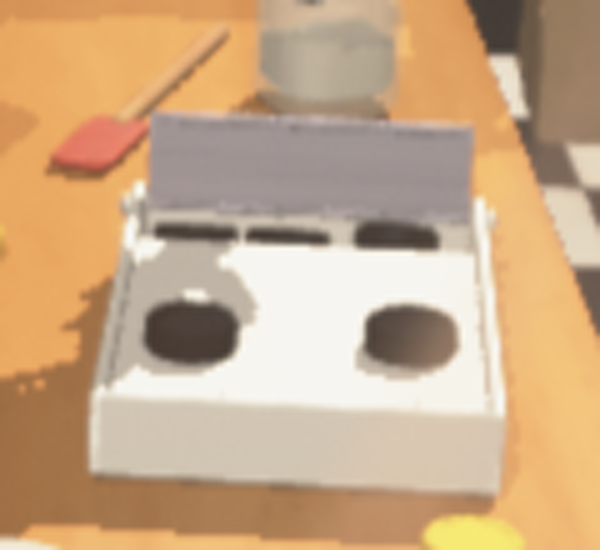

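The side view shows the left and middle caps lying flat at crop (195,232) and (288,236). The right one at (397,235) hangs tilted on the deck edge, so I push it again with shut fingers and then back off level.

Request:
drive_tool(slide=[[-0.1,0.03,0.0],[-0.25,0.08,0.0],[-0.4,0.13,0.0],[-0.51,0.16,0.02],[-0.51,0.16,0.18],[-0.51,0.16,0.33],[-0.51,0.16,0.34],[-0.48,0.16,0.34]], rotation=[[0,0,0],[0,0,0],[0,0,0],[0,0,0],[0,0,0],[0,0,0],[0,0,0],[0,0,0]])

```text
clock: 10.3
eef_pos: [0.5677, -0.001, 0.0416]
tool_rot: [0.737, 0.676, 0.0, 0.0]
ft_force: [-0.5, -0.2, 0.2]
grip_width: 0.0002
grasp_force: 0.0
```

```bash
python3 -c "
from h import *
go(40,-2,39)"
```

```text
slide [ 0.091 -0.     0.011] rot [ 0.001  0.    -0.004] tcp tray [ 40.  -24.7] 41.6
```

Request:
drive_tool(slide=[[0.04,0.0,0.006],[0.07,0.0,0.006],[0.095,0.0,0.006],[0.095,0.0,0.006],[0.095,0.0,0.006],[0.05,0.0,0.006],[0.0,0.0,-0.1],[0.0,0.0,-0.3]], rotation=[[0,0,0],[0,0,0],[0,0,0],[0,0,0],[0,0,0],[0,0,0],[0,0,0],[0,0,0]])

```text
clock: 11.3
eef_pos: [0.5649, -0.0019, 0.1141]
tool_rot: [0.737, 0.676, -0.002, -0.002]
ft_force: [0.6, -0.3, -0.1]
grip_width: 0.0002
grasp_force: 0.0
```

```bash
cat >> h.py <<'E'
def trough():
    c=cam('side');Q=xyzmap(c);t=Q-np.r_[O,0];X=t[...,:2]@tx*1000;Y=t[...,:2]@ty*1000;Z=t[...,2]*1000
    d=c['image'].max(2)<90
    for lo,hi in((-75,-30),(-28,18),(20,62)):
        m=d&(X>lo)&(X<hi)&(Y>-8)&(Y<50)&(Z>10)&(Z<60);v=np.where(m)[0]
        print('trough',m.sum(),np.round(np.percentile(Z[m],[5,50,95]),1) if m.any() else '',v.min(),v.max())
    return c
E
python3 -c "
from h import *
trough();o=bot.get_obs();go(0,88,120)"
```

```text
trough 14 [36.4 38.2 40.1] 246 246
trough 20 [36.  38.2 40.3] 246 247
trough 11 [28.6 30.  31.5] 248 248
slide [ 0.452 -0.171  0.011] rot [ 0.016 -0.002 -0.004] tcp tray [ 42.4 -25.1] 123.1
```

Request:
drive_tool(slide=[[0.1,-0.03,0.0],[0.25,-0.08,0.0],[0.4,-0.14,0.0],[0.46,-0.171,0.02],[0.46,-0.171,0.12],[0.46,-0.171,0.22],[0.46,-0.171,0.24],[0.43,-0.171,0.24]], rotation=[[0,0,0],[0,0,0],[0,0,0],[0,0,0],[0,0,0],[0,0,0],[0,0,0],[0,0,0]])

```text
clock: 12.35
eef_pos: [0.5339, 0.1099, 0.0557]
tool_rot: [0.737, 0.676, -0.0, -0.0]
ft_force: [0.0, 1.0, 0.7]
grip_width: 0.0003
grasp_force: 0.0
```

```bash
python3 -c "
from h import *
go(0,80,62)
c=trough()
cv2.imwrite('pics/s5.png',cv2.resize(c['image'][200:310,290:410,::-1],None,fx=5,fy=5,interpolation=cv2.INTER_CUBIC))"
```

```text
slide [-0.012  0.012 -0.025] rot [-0.001  0.001 -0.001] tcp tray [-3.1 83. ] 55.7
trough 27 [35.3 38.3 41.9] 245 247
trough 27 [35.7 38.5 41.7] 246 248
trough 10 [29.1 30.2 31. ] 248 248
```

View pics/s5.png

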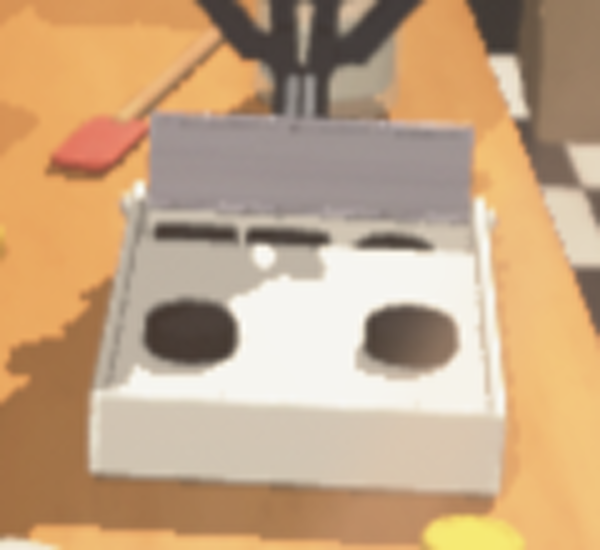

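The right cap now shows a low curved rim at crop (393,240), so it lies flat. The left and middle caps show straight raised strips (depth z≈38 mm), so they hang on the edge too. They get the same push, the left one first.

Request:
drive_tool(slide=[[0.0,0.0,-0.2],[-0.05,-0.03,-0.27],[-0.2,-0.1,-0.28],[-0.35,-0.17,-0.28],[-0.46,-0.2,-0.28],[-0.46,-0.2,-0.1],[-0.46,-0.2,0.05],[-0.46,-0.2,0.06]], rotation=[[0,0,0],[0,0,0],[0,0,0],[0,0,0],[0,0,0],[0,0,0],[0,0,0],[0,0,0]])

```text
clock: 13.4
eef_pos: [0.4714, -0.0006, 0.0391]
tool_rot: [0.737, 0.676, -0.002, -0.002]
ft_force: [-0.1, -0.0, 0.5]
grip_width: 0.0001
grasp_force: 0.0
```

```bash
python3 -c "
from h import *
go(-53,-1,39.5)"
```

```text
slide [ 0.126  0.012 -0.002] rot [-0.011  0.001 -0.003] tcp tray [-56.1 -32.5] 39.1
```

Push to y=0, back off, shift in x to the middle cap, then push that one.

Request:
drive_tool(slide=[[0.05,0.01,0.0],[0.09,0.012,0.0],[0.13,0.012,0.0],[0.13,0.012,0.0],[0.13,0.012,0.0],[0.08,0.012,0.0],[0.02,0.05,0.0],[0.0,0.15,0.0]], rotation=[[0,0,0],[0,0,0],[0,0,0],[0,0,0],[0,0,0],[0,0,0],[0,0,0],[0,0,0]])

```text
clock: 14.4
eef_pos: [0.5112, -0.0051, 0.0407]
tool_rot: [0.737, 0.676, -0.001, -0.0]
ft_force: [0.9, -0.6, -0.3]
grip_width: -0.0
grasp_force: 0.0
```

```bash
python3 -c "
from h import *
go(-7,-1,39.5)
c=trough();cv2.imwrite('pics/s6.png',cv2.resize(c['image'][200:310,290:410,::-1],None,fx=5,fy=5,interpolation=cv2.INTER_CUBIC))"
```

```text
slide [0.13  0.036 0.005] rot [-0.002  0.001 -0.005] tcp tray [-16.1 -33.6] 40.7
trough 24 [34.6 38.2 41.7] 245 247
trough 7 [35.6 37.6 39.8] 246 247
trough 13 [28.4 30.1 30.7] 247 248
```

```bash
python3 -c "
from h import *
c=cam('side');Q=xyzmap(c);t=Q-np.r_[O,0];Y=t[...,:2]@ty*1000;Z=t[...,2]*1000;X=t[...,:2]@tx*1000
g=c['image'].max(2)
for col in (325,329,333,341,345,349,364,368,372):
  print(col,[(v,int(g[v,col]),int(Y[v,col]),int(Z[v,col])) for v in range(241,253)])
print(Z[280,370],X[240,329],X[246,329])
"
```

```text
325 [(241, 151, 47, 34), (242, 188, 49, 30), (243, 202, 46, 29), (244, 150, 33, 31), (245, 89, 1, 41), (246, 73, -1, 40), (247, 125, 5, 35), (248, 238, -13, 40), (249, 246, -9, 35), (250, 246, -19, 37), (251, 246, -26, 38), (252, 246, -35, 39)]
329 [(241, 152, 44, 35), (242, 189, 52, 30), (243, 202, 48, 28), (244, 161, -1313, 555), (245, 102, 1, 42), (246, 75, 1, 39), (247, 118, 0, 37), (248, 238, -3, 36), (249, 246, -14, 38), (250, 246, -17, 37), (251, 246, -23, 37), (252, 246, -25, 35)]
333 [(241, 137, 46, 35), (242, 146, 45, 33), (243, 162, -1313, 555), (244, 149, 49, 26), (245, 106, 6, 40), (246, 75, 0, 40), (247, 100, 3, 36), (248, 210, -2, 36), (249, 244, -16, 39), (250, 246, -19, 38), (251, 246, -25, 38), (252, 246, -27, 36)]
341 [(241, 86, -42, 70), (242, 91, -42, 67), (243, 93, -42, 65), (244, 92, -40, 62), (245, 93, -41, 60), (246, 93, -40, 57), (247, 93, -37, 54), (248, 94, -42, 53), (249, 112, -42, 51), (250, 183, -12, 36), (251, 226, -20, 37), (252, 234, -30, 38)]
345 [(241, 104, -45, 72), (242, 107, -40, 67), (243, 105, -42, 65), (244, 104, -46, 65), (245, 105, -47, 63)
[... 488 characters left out ...]
169, 53, 26), (246, 141, 47, 26), (247, 95, 34, 28), (248, 74, 23, 30), (249, 128, 15, 30), (250, 238, -4, 36), (251, 246, -16, 38), (252, 246, -20, 38)]
368 [(241, 129, 43, 40), (242, 126, 46, 37), (243, 134, 41, 36), (244, 160, 47, 31), (245, 169, 44, 30), (246, 130, 36, 30), (247, 84, 32, 29), (248, 71, 23, 30), (249, 118, 19, 29), (250, 237, -7, 37), (251, 246, -11, 36), (252, 246, -16, 36)]
372 [(241, 130, 47, 39), (242, 127, 45, 37), (243, 137, 44, 35), (244, 162, 46, 32), (245, 171, 54, 26), (246, 155, 47, 26), (247, 112, 29, 31), (248, 77, 23, 31), (249, 114, 20, 29), (250, 234, -1, 35), (251, 246, -10, 37), (252, 246, -20, 38)]
38.20788499795525 -49.90129783693925 -47.83804294591028
```

The left cap's rear rim is up at z≈42 mm at y≈0, so it is still wedged, while the right cap is flat at z=30. I press each wedged cap's rear down from above, inside the trough.

Request:
drive_tool(slide=[[0.0,-0.05,-0.08],[0.1,-0.13,-0.1],[0.196,-0.148,-0.1],[0.196,-0.148,-0.05],[0.196,-0.148,0.0],[0.196,-0.148,0.02],[0.196,-0.148,0.038],[0.196,-0.148,0.038]], rotation=[[0,0,0],[0,0,0],[0,0,0],[0,0,0],[0,0,0],[0,0,0],[0,0,0],[0,0,0]])

```text
clock: 15.5
eef_pos: [0.4787, 0.0485, 0.0308]
tool_rot: [0.737, 0.676, -0.0, -0.0]
ft_force: [0.2, 0.1, 0.1]
grip_width: 0.0001
grasp_force: 0.0
```

```bash
python3 -c "
from h import *
go(-7,15,31)"
```

```text
slide [-0.008  0.184 -0.001] rot [-0.002  0.    -0.002] tcp tray [-52.9  17.1] 30.8
```

Now lift and do the same at the middle cap, then lift away.

Request:
drive_tool(slide=[[0.0,0.0,-0.09],[-0.01,0.09,-0.13],[-0.01,0.184,-0.12],[-0.01,0.184,-0.05],[-0.01,0.184,0.0],[-0.01,0.184,0.0],[-0.01,0.184,-0.1],[-0.01,0.184,-0.3]], rotation=[[0,0,0],[0,0,0],[0,0,0],[0,0,0],[0,0,0],[0,0,0],[0,0,0],[0,0,0]])

```text
clock: 16.5
eef_pos: [0.5224, 0.0424, 0.1054]
tool_rot: [0.736, 0.676, -0.002, -0.002]
ft_force: [0.3, 0.6, 0.2]
grip_width: 0.0004
grasp_force: 0.0
```

```bash
cat >> h.py <<'E'
def cols(cs=(325,329,333,343,348,352,364,368,372),r=(243,250)):
    c=cam('side');Q=xyzmap(c);t=Q-np.r_[O,0];Y=t[...,:2]@ty*1000;Z=t[...,2]*1000;g=c['image'].max(2)
    for k in cs: print(k,[(v,int(g[v,k]),int(Y[v,k]),int(Z[v,k])) for v in range(*r)])
    return c
E
python3 -c "
from h import *
cols();go(-7,85,120)"
```

```text
325 [(243, 205, 47, 28), (244, 184, 46, 26), (245, 125, 36, 28), (246, 83, 22, 31), (247, 134, 20, 29), (248, 238, -4, 36), (249, 246, -13, 37)]
329 [(243, 204, 42, 31), (244, 180, 42, 28), (245, 122, 36, 28), (246, 78, 30, 28), (247, 118, 19, 30), (248, 237, -8, 38), (249, 246, -11, 37)]
333 [(243, 197, 46, 30), (244, 204, 50, 26), (245, 158, 29, 31), (246, 99, 26, 30), (247, 102, 21, 29), (248, 211, -6, 38), (249, 244, -2, 34)]
343 [(243, 190, 50, 29), (244, 205, 44, 29), (245, 180, 47, 25), (246, 122, 27, 31), (247, 83, 30, 27), (248, 135, 12, 32), (249, 239, -9, 38)]
348 [(243, 190, 44, 32), (244, 203, 43, 30), (245, 167, 47, 26), (246, 109, 32, 30), (247, 76, 27, 29), (248, 118, 24, 28), (249, 237, -4, 37)]
352 [(243, 193, 46, 32), (244, 208, 47, 29), (245, 204, 50, 25), (246, 158, 32, 30), (247, 100, 26, 30), (248, 104, 16, 31), (249, 215, -5, 37)]
364 [(243, 155, 42, 35), (244, 188, 45, 31), (245, 203, 48, 28), (246, 167, 46, 26), (247, 109, 26, 31), (248, 80, 24, 30), (249, 135, 16, 30)]
368 [(243, 155, 46, 34), (244, 186, 46, 31), (245, 200, 44, 30), (246, 154, 34, 31), (247, 94, 35, 28), (248, 75, 23, 30), (249, 120, 18, 30)]
372 [(243, 158, 43, 36), (244, 172, 46, 32), (245, 195, 43, 31), (246, 185, 47, 26), (247, 131, 25, 33), (248, 84, 20, 32), (249, 116, 17, 31)]
slide [ 0.278 -0.013 -0.024] rot [ 0.017 -0.003 -0.   ] tcp tray [-3.7 15.6] 113.9
```

All three caps now measure flat, with tops at z≈30 mm and the same y. Now the lid.

Request:
drive_tool(slide=[[0.05,0.0,-0.04],[0.15,0.01,-0.04],[0.28,0.01,-0.03],[0.29,0.01,0.0],[0.29,0.01,0.1],[0.29,0.01,0.2],[0.26,0.01,0.2],[0.24,0.01,0.2]], rotation=[[0,0,0],[0,0,0],[0,0,0],[0,0,0],[0,0,0],[0,0,0],[0,0,0],[0,0,0]])

```text
clock: 17.55
eef_pos: [0.532, 0.1014, 0.0566]
tool_rot: [0.737, 0.676, -0.0, -0.0]
ft_force: [0.7, 0.9, -0.1]
grip_width: -0.0002
grasp_force: 0.0
```

```bash
python3 -c "
from h import *
go(0,75,65)"
```

```text
slide [ 0.003  0.017 -0.034] rot [-0.001  0.001 -0.002] tcp tray [-4.3 74.3] 56.6
```

Request:
drive_tool(slide=[[-0.033,0.017,-0.04],[-0.09,0.017,-0.05],[-0.13,0.017,-0.038],[-0.165,0.017,-0.017],[-0.19,0.017,0.014],[-0.21,0.017,0.046],[-0.22,0.017,0.07],[-0.225,0.017,0.08]], rotation=[[0,0,0],[0,0,0],[0,0,0],[0,0,0],[0,0,0],[0,0,0],[0,0,0],[0,0,0]])

```text
clock: 18.55
eef_pos: [0.5308, 0.0458, 0.0357]
tool_rot: [0.736, 0.677, -0.001, -0.001]
ft_force: [-4.2, 1.8, 13.7]
grip_width: 0.0002
grasp_force: 6.7
```

```bash
python3 -c "
from h import *
go(0,18,36);print(bot.get_obs()['ft_force'])"
```

```text
slide [-0.003  0.003 -0.001] rot [-0.004 -0.001 -0.   ] tcp tray [-0.8 18.8] 35.7
[-4.19748229  1.76205702 13.72101985]
```

Request:
drive_tool(slide=[[0.0,0.0,0.003],[0.0,0.0,0.003],[0.0,0.0,0.0],[0.0,0.0,-0.1],[-0.1,0.0,-0.25],[-0.25,-0.1,-0.25],[-0.4,-0.18,-0.25],[-0.5,-0.18,-0.25]], rotation=[[0,0,0],[0,0,0],[0,0,0],[0,0,0],[0,0,0],[0,0,0],[0,0,0],[0,0,0]], gripper=0.2)

```text
clock: 19.55
eef_pos: [0.4734, -0.076, 0.0983]
tool_rot: [0.737, 0.676, -0.001, -0.001]
ft_force: [0.2, 1.0, 0.5]
grip_width: 0.0172
grasp_force: 0.0
```

```bash
python3 -c "
from h import *
go(-45,-160,75)
c=cam('top');P=xyzmap(c);t=P-np.r_[O,0];X=t[...,:2]@tx*1000;Y=t[...,:2]@ty*1000;Z=t[...,2]*1000
for nm,x in(('lidL',(-70,-35)),('lidM',(-20,20)),('lidR',(35,70))):
  print(nm,[round(float(np.median(Z[(X>x[0])&(X<x[1])&(Y>y)&(Y<y+8)])),1) for y in (-30,-16,2,12,22,32,40)])
for o in caps(c): print(np.round(o[:4],1),np.round(T(o[4]),1))
cv2.imwrite('pics/c7.png',cv2.resize(c['image'][140:265,205:410,::-1],None,fx=3.9,fy=3.9,interpolation=cv2.INTER_CUBIC))
m=(abs(X)<60)&(Y>64)&(Y<180)
for y in range(50,180,6): print(y,round(float(np.median(Z[(abs(X-22)<5)&(abs(Y-y)<3)])),1),end=' ')
"
```

```text
slide [-0.211  0.011  0.093] rot [-0.006 -0.    -0.002] tcp tray [ -47.7 -107.4] 98.3
lidL [35.9, 35.8, 34.8, 35.2, 34.9, 34.8, 35.3]
lidM [35.2, 35.4, 34.6, 34.7, 35.1, 35.6, 35.0]
lidR [34.5, 35.4, 34.9, 34.5, 35.7, 35.0, 35.4]
[239.  222.3 261.9   9.6] [-48.8 124.9]
[240.2 199.2 272.6   9.9] [ -1.3 126.9]
[244.1 177.2 278.3  10. ] [ 44.8 123.3]
[237.1 142.3 289.4  27.7] [117.5 144.5]
50 35.1 56 34.6 62 33.1 68 31.5 74 4.7 80 2.9 86 2.5 92 3.6 98 2.4 104 4.1 110 3.2 116 3.4 122 16.1 128 17.6 134 16.7 140 17.8 146 16.4 152 4.4 158 6.6 164 22.3 170 0.6 176 -0.7
```

View pics/c7.png

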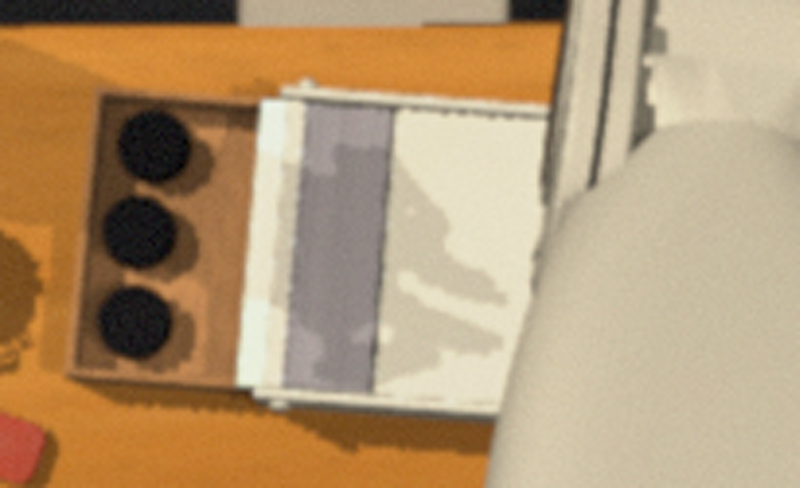

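The lid is shut and level: the lid measures 35 mm and the deck 35.4 mm. In the crop it spans x≈290–390 with no gap. Now I sweep the left rear cap, steering it to x≈-25 between the stock caps.

Request:
drive_tool(slide=[[-0.1,0.01,0.0],[-0.2,0.01,0.02],[-0.211,0.01,0.1],[-0.211,0.01,0.18],[-0.211,0.01,0.232],[-0.2,0.01,0.232],[-0.17,0.01,0.232],[-0.13,0.015,0.232]], rotation=[[0,0,0],[0,0,0],[0,0,0],[0,0,0],[0,0,0],[0,0,0],[0,0,0],[0,0,0]])

```text
clock: 20.6
eef_pos: [0.4778, -0.1072, 0.0416]
tool_rot: [0.737, 0.676, 0.0, 0.001]
ft_force: [0.7, 0.7, -0.2]
grip_width: 0.0172
grasp_force: 0.1
```

```bash
python3 -c "
from h import *
go(-26,20,40)"
```

```text
slide [0.633 0.058 0.006] rot [ 0.003  0.    -0.001] tcp tray [ -40.7 -138.1] 41.6
```

Request:
drive_tool(slide=[[0.05,0.005,0.004],[0.12,0.012,0.004],[0.19,0.019,0.004],[0.26,0.026,0.004],[0.33,0.033,0.004],[0.4,0.04,0.004],[0.47,0.047,0.004],[0.53,0.053,0.004]], rotation=[[0,0,0],[0,0,0],[0,0,0],[0,0,0],[0,0,0],[0,0,0],[0,0,0],[0,0,0]])

```text
clock: 21.6
eef_pos: [0.5017, 0.0244, 0.0397]
tool_rot: [0.736, 0.677, 0.0, -0.0]
ft_force: [0.1, -0.2, -0.2]
grip_width: 0.0169
grasp_force: 0.1
```

```bash
python3 -c "
from h import *
go(-25,68,39)
c=trough()"
```

```text
slide [0.292 0.012 0.003] rot [-0. -0.  0.] tcp tray [-28.  -5.] 39.7
trough 35 [38.8 49.7 55.4] 236 246
trough 38 [40.5 49.3 52.1] 236 246Traceback (most recent call last):
  File "<string>", line 4, in <module>
    c=trough()
  File "h.py", line 37, in trough
    print('trough',m.sum(),np.round(np.percentile(Z[m],[5,50,95]),1) if m.any() else '',v.min(),v.max())
                                                                                        ~~~~~^^
    return umr_minimum(a, axis, None, out, keepdims, initial, where)
ValueError: zero-size array to reduction operation minimum which has no identity
```

Request:
drive_tool(slide=[[0.05,0.004,0.0],[0.1,0.008,0.0],[0.15,0.01,0.0],[0.19,0.012,0.0],[0.23,0.012,0.0],[0.27,0.012,0.0],[0.31,0.012,0.0],[0.31,0.012,0.0]], rotation=[[0,0,0],[0,0,0],[0,0,0],[0,0,0],[0,0,0],[0,0,0],[0,0,0],[0,0,0]])

```text
clock: 22.65
eef_pos: [0.5112, 0.1009, 0.0398]
tool_rot: [0.736, 0.677, 0.0, 0.0]
ft_force: [0.1, -0.1, -0.1]
grip_width: 0.0166
grasp_force: 0.0
```

Request:
drive_tool(slide=[[-0.06,0.0,0.0],[-0.12,0.05,-0.12],[-0.25,0.12,-0.15],[-0.4,0.2,-0.15],[-0.55,0.25,-0.15],[-0.7,0.28,-0.15],[-0.85,0.28,-0.15],[-0.93,0.28,-0.15]], rotation=[[0,0,0],[0,0,0],[0,0,0],[0,0,0],[0,0,0],[0,0,0],[0,0,0],[0,0,0]])

```text
clock: 23.65
eef_pos: [0.5601, -0.1404, 0.0771]
tool_rot: [0.738, 0.675, -0.0, -0.0]
ft_force: [0.4, 0.1, 0.1]
grip_width: 0.0168
grasp_force: 0.0
```

```bash
cat >> h.py <<'E'
def box():
    c=cam('top');P=xyzmap(c);t=P-np.r_[O,0];X=t[...,:2]@tx*1000;Y=t[...,:2]@ty*1000;Z=t[...,2]*1000
    g=c['image'].max(2)
    for o in caps(c,h=.018):
        u,v=int(o[0]),int(o[1]);z=Z[v-7:v+8,u-7:u+8][g[v-7:v+8,u-7:u+8]<70]
        print(np.round(o[:4],1),np.round(T(o[4]),1),'z',np.round(np.percentile(z,[5,50,95]),1) if len(z) else '')
    return c
E
python3 -c "
from h import *
c=box();go(46,-160,75)"
```

```text
[239.  222.2 270.6  10. ] [-43.3 130. ] z [13.7 16.9 19.8]
[259.3 214.9 126.3   9.2] [-24.8  89.3] z [ 9.5 39.4 45. ]
[240.  199.2 274.1  10. ] [  5.4 132.5] z [13.8 16.6 20.6]
[360.4 185.2 247.7   9.1] [  54.7 -117.3] z [46.2 49.  51.9]
[243.9 177.  275.    9.8] [ 53.6 128.8] z [13.9 17.  20. ]
[359.8 142.  227.2  24.7] [ 149.2 -110.1] z [-772.9 -765.5 -757.2]
[237.1 142.4 303.2  27.8] [127.9 150.2] z [-772.8 -766.1 -758.4]
slide [0.023 0.007 0.009] rot [-0.001  0.003 -0.01 ] tcp tray [  44.2 -165.9] 77.2
```

The first cap is in the box but stands on edge, with its top at z≈45. I measure its lean.

```bash
python3 -c "
from h import *
c=cam('top');P=xyzmap(c);t=P-np.r_[O,0];X=t[...,:2]@tx*1000;Y=t[...,:2]@ty*1000;Z=t[...,2]*1000
g=c['image'].max(2)
for v in (209,212,215,218,221): print(v,[(int(X[v,u]),int(Y[v,u]),int(Z[v,u]),int(g[v,u])) for u in range(250,275)])
s=cols((333,336,339,342),(226,250))
"
```

```text
209 [(-10, 112, 1, 90), (-10, 110, 1, 98), (-9, 108, 0, 116), (-10, 105, 3, 127), (-9, 103, 0, 134), (-17, 96, 42, 104), (-17, 94, 41, 54), (-17, 92, 42, 25), (-17, 90, 41, 17), (-16, 88, 37, 21), (-16, 86, 41, 19), (-16, 84, 41, 20), (-15, 82, 35, 24), (-11, 82, 16, 77), (-8, 82, 2, 139), (-7, 80, 0, 158), (-8, 77, 5, 159), (-8, 75, 5, 169), (-13, 71, 30, 212), (-13, 68, 33, 231), (-13, 66, 34, 232), (-13, 64, 33, 230), (-13, 62, 34, 233), (-13, 60, 33, 232), (-13, 58, 33, 228)]
212 [(-16, 111, 0, 158), (-17, 108, 7, 162), (-17, 107, 3, 160), (-17, 104, 4, 159), (-16, 102, 2, 149), (-24, 95, 43, 99), (-23, 93, 41, 43), (-23, 91, 43, 26), (-23, 89, 44, 27), (-22, 87, 39, 22), (-22, 85, 40, 19), (-23, 83, 42, 20), (-20, 82, 32, 19), (-16, 82, 12, 43), (-14, 82, 0, 73), (-14, 79, 3, 86), (-15, 77, 7, 91), (-15, 75, 5, 127), (-20, 70, 32, 207), (-19, 68, 31, 231), (-19, 66, 33, 231), (-19, 64, 32, 232), (-19, 62, 31, 230), (-19, 59, 33, 229), (-19, 57, 35, 224)]
215 [(-23, 110, 3, 158), (-23, 108, 1, 159), (-23, 106, 2, 158), (-23, 104, 3, 158), (-23, 102, 5, 136), (-30, 95, 42, 83), (-
[... 2565 characters left out ...]
9), (239, 210, 65, 34), (240, 243, 57, 34), (241, 233, 41, 37), (242, 218, 37, 37), (243, 219, 36, 34), (244, 218, 18, 39), (245, 217, 11, 39), (246, 218, 13, 36), (247, 220, 1, 38), (248, 230, 0, 36), (249, 244, -10, 38)]
342 [(226, 159, 258, 0), (227, 159, 242, 1), (228, 163, 239, 0), (229, 185, 163, 24), (230, 179, 164, 21), (231, 143, 93, 44), (232, 101, 91, 42), (233, 78, 82, 43), (234, 72, 83, 40), (235, 73, 82, 38), (236, 72, 83, 35), (237, 73, 81, 33), (238, 88, 81, 30), (239, 169, 70, 32), (240, 239, 53, 36), (241, 235, 42, 37), (242, 219, 40, 36), (243, 219, 31, 37), (244, 219, 23, 37), (245, 218, 16, 37), (246, 218, 6, 39), (247, 218, 4, 37), (248, 224, 4, 35), (249, 244, -8, 37)]
```

Request:
drive_tool(slide=[[0.02,0.007,0.08],[0.02,0.007,0.148],[0.05,0.007,0.149],[0.09,0.006,0.149],[0.14,0.0,0.149],[0.2,-0.006,0.149],[0.27,-0.013,0.149],[0.34,-0.02,0.149]], rotation=[[0,0,0],[0,0,0],[0,0,0],[0,0,0],[0,0,0],[0,0,0],[0,0,0],[0,0,0]])

```text
clock: 24.8
eef_pos: [0.5634, -0.051, 0.0403]
tool_rot: [0.736, 0.677, 0.0, 0.0]
ft_force: [0.4, -0.2, 0.0]
grip_width: 0.0171
grasp_force: 0.2
```

Request:
drive_tool(slide=[[0.07,-0.007,0.0],[0.14,-0.014,0.0],[0.21,-0.021,0.0],[0.28,-0.028,0.0],[0.35,-0.035,0.0],[0.42,-0.042,0.0],[0.47,-0.049,0.0],[0.51,-0.055,0.0]], rotation=[[0,0,0],[0,0,0],[0,0,0],[0,0,0],[0,0,0],[0,0,0],[0,0,0],[0,0,0]])

```text
clock: 25.8
eef_pos: [0.5604, 0.0767, 0.04]
tool_rot: [0.736, 0.677, -0.0, 0.0]
ft_force: [0.4, -0.1, 0.7]
grip_width: 0.0172
grasp_force: 0.0
```

```bash
python3 -c "
from h import *
go(22,92,39)
c=cols((350,354,358,362,366,370),(228,240))"
```

```text
slide [ 0.16  -0.016  0.004] rot [-0.  0. -0.] tcp tray [26.1 52.1] 40.0
350 [(228, 164, 237, 1), (229, 176, 229, 2), (230, 185, 162, 23), (231, 177, -1313, 555), (232, 169, 152, 21), (233, 141, 160, 15), (234, 98, 146, 18), (235, 75, 132, 20), (236, 73, 129, 18), (237, 74, 123, 18), (238, 76, 118, 17), (239, 126, 113, 17)]
354 [(228, 80, 43, 71), (229, 81, 41, 69), (230, 81, 44, 66), (231, 81, 40, 65), (232, 84, 42, 62), (233, 86, 44, 58), (234, 87, 43, 56), (235, 88, 45, 53), (236, 92, 47, 49), (237, 93, -1313, 555), (238, 90, 65, 38), (239, 106, 72, 33)]
358 [(228, 122, 42, 72), (229, 131, 37, 71), (230, 137, 38, 68), (231, 125, 155, 24), (232, 104, 156, 20), (233, 86, 71, 49), (234, 79, 64, 49), (235, 77, 62, 47), (236, 76, 61, 45), (237, 76, 64, 41), (238, 75, 69, 37), (239, 78, 68, 34)]
362 [(228, 228, 245, 0), (229, 238, 234, 1), (230, 223, 153, 28), (231, 172, 161, 22), (232, 115, 70, 52), (233, 79, 72, 49), (234, 71, 65, 49), (235, 71, 66, 46), (236, 71, 61, 45), (237, 69, 66, 41), (238, 69, 64, 39), (239, 74, 69, 35)]
366 [(228, 127, 39, 74), (229, 133, 31, 74), (230, 132, 38, 69), (231, 126, 39, 66), (232, 123, 38, 64), (233, 131, 40, 61), (234, 136, 41, 58), (235, 135, 40, 56), (236, 135, 35, 56), (237, 137, 30, 55), (238, 147, 43, 48), (239, 151, 33, 49)]
370 [(228, 87, 41, 74), (229, 87, 46, 70), (230, 87, 43, 68), (231, 88, 44, 65), (232, 88, 45, 62), (233, 87, 42, 61), (234, 88, 41, 59), (235, 82, 41, 56), (236, 76, 44, 53), (237, 76, 44, 50), (238, 74, 127, 17), (239, 78, 106, 22)]
```

Request:
drive_tool(slide=[[0.03,-0.006,0.0],[0.06,-0.012,0.0],[0.08,-0.016,0.0],[0.1,-0.016,0.0],[0.12,-0.016,0.0],[0.14,-0.016,0.0],[0.16,-0.016,0.0],[0.17,-0.016,0.0]], rotation=[[0,0,0],[0,0,0],[0,0,0],[0,0,0],[0,0,0],[0,0,0],[0,0,0],[0,0,0]])

```text
clock: 26.85
eef_pos: [0.5602, 0.1189, 0.04]
tool_rot: [0.736, 0.677, 0.0, 0.0]
ft_force: [-0.4, 0.1, -0.3]
grip_width: 0.017
grasp_force: 0.0
```

Request:
drive_tool(slide=[[-0.05,0.0,-0.02],[-0.12,0.0,-0.1],[-0.17,-0.08,-0.12],[-0.17,-0.15,-0.12],[-0.17,-0.19,-0.12],[-0.17,-0.19,-0.08],[-0.17,-0.19,0.0],[-0.17,-0.19,0.0]], rotation=[[0,0,0],[0,0,0],[0,0,0],[0,0,0],[0,0,0],[0,0,0],[0,0,0],[0,0,0]])

```text
clock: 27.85
eef_pos: [0.508, 0.0799, 0.0382]
tool_rot: [0.736, 0.676, -0.002, -0.001]
ft_force: [-0.7, -0.1, -0.1]
grip_width: 0.0173
grasp_force: 0.0
```

```bash
python3 -c "
from h import *
go(-25,90,39)
c=cam('side');Q=xyzmap(c);t=Q-np.r_[O,0];X=t[...,:2]@tx*1000;Y=t[...,:2]@ty*1000;Z=t[...,2]*1000
d=(c['image'].max(2)<100)&(Y>66)&(Y<165)&(abs(X)<75)&(Z>5)&(Z<60)
for x in range(-70,71,7):
  m=d&(X>=x)&(X<x+7)
  print(x,m.sum(),[(y,int(np.median(Z[m&(Y>=y)&(Y<y+8)]))) for y in range(66,160,8) if (m&(Y>=y)&(Y<y+8)).any()])
"
```

```text
slide [ 0.157  0.005 -0.003] rot [-0.007  0.002 -0.001] tcp tray [-26.4  50.9] 38.2
-70 0 []
-63 4 [(114, 19), (122, 20)]
-56 8 [(106, 19), (114, 17), (122, 18), (130, 20)]
-49 0 []
-42 1 [(82, 41)]
-35 19 [(74, 37), (82, 38), (90, 42)]
-28 21 [(74, 39), (82, 40)]
-21 7 [(74, 38), (82, 40)]
-14 1 [(82, 29)]
-7 11 [(82, 29), (114, 17), (122, 18), (130, 19), (138, 18)]
0 14 [(98, 28), (106, 21), (114, 19), (122, 21), (130, 19), (138, 19), (146, 17)]
7 15 [(90, 28), (98, 27), (106, 31), (114, 30)]
14 17 [(90, 26), (98, 28), (106, 35)]
21 21 [(90, 28), (98, 29), (106, 34)]
28 24 [(90, 27), (98, 30), (106, 34), (114, 35)]
35 21 [(90, 27), (98, 30), (106, 33), (114, 34)]
42 9 [(90, 30), (98, 29), (106, 20), (138, 18)]
49 12 [(106, 19), (114, 19), (122, 19), (130, 18), (138, 18)]
56 12 [(106, 21), (114, 19), (122, 19), (130, 19), (138, 16)]
63 10 [(114, 18), (122, 19), (130, 18)]
70 2 [(114, 19), (122, 19)]
```

Request:
drive_tool(slide=[[0.04,0.0,-0.007],[0.08,0.0,-0.007],[0.1,0.0,-0.007],[0.12,0.0,-0.007],[0.14,0.0,-0.007],[0.16,0.0,-0.007],[0.18,0.0,-0.007],[0.18,0.0,-0.007]], rotation=[[0,0,0],[0,0,0],[0,0,0],[0,0,0],[0,0,0],[0,0,0],[0,0,0],[0,0,0]])

```text
clock: 28.9
eef_pos: [0.5135, 0.1258, 0.0422]
tool_rot: [0.736, 0.677, 0.001, 0.0]
ft_force: [0.4, 0.9, 4.6]
grip_width: 0.0166
grasp_force: 2.0
```

Request:
drive_tool(slide=[[-0.05,0.0,-0.02],[-0.12,0.0,-0.12],[-0.25,0.0,-0.3],[-0.4,0.0,-0.4],[-0.6,0.0,-0.4],[-0.8,0.0,-0.4],[-1,0.0,-0.4],[-1,0.0,-0.4]], rotation=[[0,0,0],[0,0,0],[0,0,0],[0,0,0],[0,0,0],[0,0,0],[0,0,0],[0,0,0]])

```text
clock: 29.9
eef_pos: [0.4901, -0.128, 0.1413]
tool_rot: [0.739, 0.674, -0.001, -0.0]
ft_force: [-0.0, 0.4, -1.0]
grip_width: 0.0172
grasp_force: 0.0
```

```bash
python3 -c "
from h import *
c=box();P=xyzmap(c);t=P-np.r_[O,0];X=t[...,:2]@tx*1000;Y=t[...,:2]@ty*1000;Z=t[...,2]*1000
for x in range(-70,71,10):
  print(x,[int(np.median(Z[(abs(X-x)<5)&(abs(Y-y)<4)])) for y in range(66,172,6)])
a=cv2.resize(c['image'][140:265,205:330,::-1],(590,590),interpolation=cv2.INTER_CUBIC)
cv2.imwrite('pics/f8.png',a)
"
```

```text
[239.  222.2 271.8   9.9] [-43.3 129.9] z [13.3 16.8 20. ]
[259.2 215.5 129.9   9.5] [-26.1  89.4] z [ 7.2 39.3 44.5]
[381.  198.3 160.6  15.5] [  29.9 -162.2] z [293.4 314.1 355.1]
[245.7 188.5 805.1  21.2] [ 29.2 122.8] z [14.3 29.6 38.1]
[364.7 141.9 271.   29.9] [ 150.1 -120.7] z [-774.  -765.8 -756.9]
[236.9 142.3 297.9  27.8] [128.  150.7] z [-772.9 -765.4 -758.4]
-70 [31, 30, 14, 21, 22, 20, 4, 18, 21, 15, 6, 12, 21, 21, 9, 11, 21, 0]
-60 [32, 29, 3, 3, 3, 3, 2, 3, 2, 5, 14, 16, 13, 4, 3, 3, 20, 0]
-50 [31, 30, 4, 4, 3, 2, 3, 3, 12, 16, 17, 17, 17, 16, 5, 4, 20, -1]
-40 [32, 28, 3, 32, 38, 38, 2, 3, 16, 16, 15, 14, 14, 16, 15, 4, 19, 0]
-30 [32, 30, 3, 37, 41, 41, 3, 3, 4, 15, 16, 16, 17, 17, 5, 5, 13, 0]
-20 [32, 29, 2, 29, 41, 40, 2, 3, 2, 3, 4, 4, 4, 3, 4, 4, 20, -2]
-10 [32, 30, 2, 21, 35, 36, 3, 2, 2, 5, 13, 14, 15, 8, 3, 3, 20, -1]
0 [31, 29, 2, 3, 4, 2, 4, 3, 5, 15, 15, 16, 15, 16, 17, 5, 20, 0]
10 [31, 29, 4, 3, 4, 11, 24, 27, 30, 19, 17, 17, 16, 16, 15, 6, 19, -1]
20 [32, 30, 4, 2, 15, 21, 26, 31, 36, 34, 17, 16, 16, 16, 16, 4, 19, 0]
30 [32, 30, 4, 4, 15, 20, 25, 31, 36, 35, 29, 5, 5, 3, 3, 4, 21, -1]
40 [32, 28, 2, 2, 4, 21, 26, 31, 33, 19, 16, 17, 15, 6, 2, 4, 17, 0]
50 [32, 30, 3, 2, 3, 3, 3, 8, 18, 16, 16, 17, 16, 16, 4, 6, 21, 0]
60 [31, 29, 3, 3, 3, 3, 2, 3, 16, 16, 16, 16, 16, 16, 14, 4, 18, 0]
70 [32, 31, 2, 2, 3, 3, 3, 3, 3, 17, 17, 17, 16, 15, 3, 5, 19, 0]
```

View pics/f8.png

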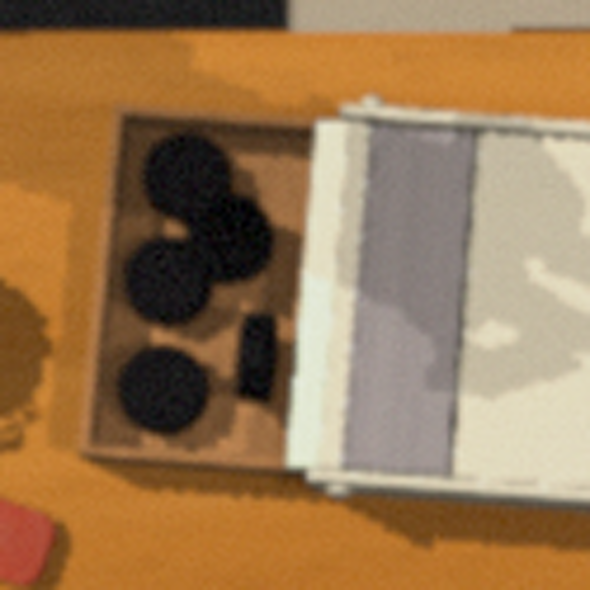

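The picture shows one leftover cap resting on the stock caps at (232,237). The other still stands on edge at (257,357), because the fingers rode over it. I topple it with shut fingers held lower.

```bash
python3 -c "
from h import *
go(-25,66,70)"
```

```text
slide [0.888 0.002 0.285] rot [-0.004 -0.    -0.01 ] tcp tray [ -26.6 -156.1] 141.3
```

Request:
drive_tool(slide=[[0.15,0.004,0.0],[0.35,0.004,0.05],[0.55,0.004,0.1],[0.75,0.004,0.2],[0.87,0.004,0.28],[0.885,0.004,0.36],[0.885,0.004,0.4],[0.885,0.004,0.417]], rotation=[[0,0,0],[0,0,0],[0,0,0],[0,0,0],[0,0,0],[0,0,0],[0,0,0],[0,0,0]], gripper=0)

```text
clock: 30.95
eef_pos: [0.5108, 0.0963, 0.037]
tool_rot: [0.736, 0.677, -0.001, -0.0]
ft_force: [0.4, -1.3, 0.2]
grip_width: -0.0001
grasp_force: 0.0
```

```bash
python3 -c "
from h import *
go(-25,90,37)"
```

```text
slide [ 0.09  0.   -0.  ] rot [-0.003  0.001  0.   ] tcp tray [-25.   67.4] 37.0
```

Request:
drive_tool(slide=[[0.02,0.0,0.0],[0.04,0.0,0.0],[0.06,0.0,0.0],[0.08,0.0,0.0],[0.1,0.0,0.0],[0.12,0.0,0.0],[0.12,0.0,0.0],[0.06,0.0,-0.03]], rotation=[[0,0,0],[0,0,0],[0,0,0],[0,0,0],[0,0,0],[0,0,0],[0,0,0],[0,0,0]])

```text
clock: 31.95
eef_pos: [0.5123, 0.1112, 0.0447]
tool_rot: [0.736, 0.677, -0.001, -0.0]
ft_force: [0.2, 0.2, 0.2]
grip_width: -0.0003
grasp_force: 0.0
```

Request:
drive_tool(slide=[[-0.02,0.0,-0.04],[-0.12,0.0,-0.15],[-0.25,0.0,-0.3],[-0.4,0.0,-0.4],[-0.6,0.0,-0.4],[-0.8,0.0,-0.4],[-1,0.0,-0.4],[-1,0.0,-0.4]], rotation=[[0,0,0],[0,0,0],[0,0,0],[0,0,0],[0,0,0],[0,0,0],[0,0,0],[0,0,0]])

```text
clock: 32.95
eef_pos: [0.4911, -0.1417, 0.146]
tool_rot: [0.739, 0.674, 0.0, 0.001]
ft_force: [-0.2, 1.1, 0.4]
grip_width: 0.0002
grasp_force: 0.0
```

```bash
python3 -c "
from h import *
c=box();P=xyzmap(c);t=P-np.r_[O,0];X=t[...,:2]@tx*1000;Y=t[...,:2]@ty*1000;Z=t[...,2]*1000
for x in range(-70,71,10):
  print(x,[int(np.median(Z[(abs(X-x)<5)&(abs(Y-y)<4)])) for y in range(66,172,6)])
print('lid',[[round(float(np.median(Z[(abs(X-x)<15)&(abs(Y-y)<4)])),1) for y in (-20,6,20,40)] for x in (-55,0,55)])
np.save('/tmp/f.npy',c['image'])
a=dict(np.load('/tmp/top.npz'))['image'].astype(int);d=abs(c['image'].astype(int)-a).max(2)
for n,(u,v) in dict(jar=(150,187),marker=(454,200),roll=(459,267)).items(): print(n,np.mean(d[v-20:v+20,u-15:u+15]))
"
```

```text
[391.3 198.6 245.4  19.3] [  30.9 -183.9] z [296.  318.7 358.9]
[ 245.2  199.9 1315.4   32.8] [  4.8 121.4] z [12.5 17.9 35. ]
[368.3 141.9 305.4  33.4] [ 150.7 -128.4] z [-773.2 -766.2 -758.3]
[237.  142.3 299.8  27.8] [128.  150.5] z [-771.3 -766.  -758.8]
-70 [32, 30, 16, 22, 20, 5, 4, 17, 13, 8, 6, 16, 22, 22, 8, 9, 21, 0]
-60 [32, 31, 3, 3, 3, 3, 3, 2, 3, 5, 15, 15, 12, 3, 3, 3, 18, -1]
-50 [32, 30, 3, 2, 2, 3, 3, 2, 12, 17, 16, 16, 16, 16, 3, 4, 20, 0]
-40 [31, 30, 3, 3, 3, 15, 26, 30, 29, 25, 17, 17, 16, 16, 16, 3, 17, -2]
-30 [31, 29, 3, 4, 14, 23, 27, 29, 32, 33, 25, 16, 17, 16, 1, 5, 17, 0]
-20 [31, 30, 2, 4, 14, 20, 22, 26, 30, 31, 29, 8, 3, 2, 3, 3, 19, -1]
-10 [31, 30, 3, 3, 4, 16, 18, 22, 25, 26, 16, 15, 15, 6, 3, 6, 21, 0]
0 [32, 28, 3, 3, 3, 3, 2, 3, 9, 17, 17, 16, 16, 16, 15, 4, 18, 0]
10 [32, 30, 3, 3, 2, 5, 22, 27, 27, 20, 16, 17, 16, 16, 16, 8, 18, 0]
20 [31, 30, 3, 2, 14, 22, 26, 30, 35, 34, 18, 17, 17, 16, 16, 4, 20, 0]
30 [31, 29, 3, 3, 15, 22, 25, 32, 35, 35, 30, 6, 4, 3, 3, 5, 22, -1]
40 [31, 30, 3, 3, 3, 22, 27, 31, 33, 23, 17, 16, 16, 5, 3, 5, 18, 0]
50 [32, 29, 2, 2, 3, 3, 4, 9, 17, 16, 16, 16, 17, 17, 4, 4, 20, 0]
60 [31, 28, 3, 3, 3, 2, 2, 2, 17, 17, 16, 16, 16, 17, 8, 3, 17, 0]
70 [31, 30, 4, 4, 3, 4, 4, 3, 4, 16, 17, 16, 16, 15, 4, 5, 19, -1]
lid [[34.9, 35.3, 34.5, 35.0], [35.4, 35.0, 34.7, 35.2], [35.4, 35.3, 34.7, 35.1]]
jar 30.495
marker 88.11916666666667
roll 53.7375
```

```bash
python3 -c "
from h import *
for n in('top','side'):
  c=cam(n);a=dict(np.load('/tmp/%s.npz'%n))
  Pa,Pb=xyzmap(a),xyzmap(c)
  for nm,(x0,x1,y0,y1) in dict(jar=(.50,.63,.27,.40),marker=(.45,.62,-.31,-.25),roll=(.36,.46,-.34,-.24)).items():
    f=lambda P:[np.round(np.mean(P[m],0),3).tolist()+[int(m.sum())] for m in [(P[...,0]>x0)&(P[...,0]<x1)&(P[...,1]>y0)&(P[...,1]<y1)&(P[...,2]>.007)&(P[...,2]<.1)]][0]
    print(n,nm,f(Pa),f(Pb))
"
```

```text
top jar [0.557, 0.323, 0.072, 1630] [0.557, 0.323, 0.072, 1625]
top marker [0.543, -0.291, 0.011, 362] [nan, nan, nan, 0]
top roll [0.396, -0.289, 0.028, 846] [nan, nan, nan, 0]
side jar [0.562, 0.307, 0.054, 967] [0.572, 0.302, 0.044, 546]
side marker [0.516, -0.298, 0.012, 246] [0.516, -0.298, 0.012, 237]
side roll [0.393, -0.29, 0.03, 413] [0.393, -0.29, 0.03, 412]
  return _methods._mean(a, axis=axis, dtype=dtype,
  ret = um.true_divide(
```

The jar, marker and label roll haven't moved, so I hand in.

```bash
python3 -c "
from h import *
print(bot.job_done())"
```

```text
the job is handed in; nothing more can be done
None
```

I handed the job in at about 33 s: three caps lie flat in the trough under the level lid, the two left over are in the stock box resting tilted on the caps already there, and the jar, marker and label roll have not moved.

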